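# Function test of a bench stop button

## Robot

A 6-joint arm with a two-finger parallel gripper is mounted at the origin on the work surface; the furniture and walls round the work are solid. World frame = base frame: x ahead of the robot, y to its left, z up, the work surface at z = 0. Lengths are in m, angles in rad, forces in N, time in s.
With the tool pointing down it reaches from about 0.375 to 0.975 m from the base axis. Payload 3.8 kg.
Tool frame: the origin (TCP) lies midway between the tips of the shut fingers; the grasp point (between the pads) lies 19 mm behind it; x points along the fingers, z is the direction in which the jaws open and shut, and the axes are right-handed (so a half turn about x gives the same grasp; the last joint's range is limited). The gripper opens to 85 mm and grips with 20 to 120 N. Pads are 22 mm wide; open, the fingers measure 114 mm over their backs; the gripper's body (76 mm by 85 mm) begins 54 mm behind the grasp point. The pads swing forward as they close: fully open they stand 13 mm farther back than shut.
Start: joints at [-1.264, 0.264, 1.604, -0, 1.274, -0.037], TCP at [0.228, -0.635, 0.231] pointing down, gripper open.
Joint ranges: [-2.63, 2.63], [-0.94, 2.18], [0.31, 2.57], [-1.31, 4.45], [0, 2.66], [-2.55, 2.55]. Speed limits (rad/s): [2.57, 2.57, 3.14, 3.14, 3.14, 3.14].

## Interface

Orientations are given as a unit quaternion [x, y, z, w].
In Python, from rig import readout, cams, workorder gives the robot as it stands. The module is installed in compiled form; this text tells all that it offers.
- The arm moves only by the tool step_arm, never from a script. Its argument "deltas" is a list of rows, each an object of numbers: "dx", "dy", "dz": the shift along the world's x, y, z in mm; "roll": the turn about the world's z in rad. A call has 1 to 8 rows; each row is the pose to reach, as a shift and turn from the pose commanded when the call began; what a row does not reach only later rows make up. A row lasts 1/8 s, in which the tool goes at most 62.5 mm and 10.7 degrees, less where a joint would pass 70% of its speed; a pose out of reach is approached as far as the arm can. A call with a gripper value outside its range is refused whole. "jaw" is the closure, from 0 (fully open) to 1 (shut), set as the call begins (left out, the last holds). The fingers move at their own pace and stop on an object; "squeeze" is the grip in N (left out, the last holds). Time passes only in rows, so rows that repeat a pose let the fingers close. It gives the time, the measured TCP pose, the force and the opening at its end, in the units of the state.
- readout.get_obs(): the state, without advancing time (a new reading comes with each control period).
- cams.capture(name): name is "scene" or "top"; returns a dict with "color" (384x512x3 uint8, blue, green, red), "mtx" (3x3 intrinsics, pixels), "view" (4x4, takes a point from world to camera coordinates). Camera axes: x right, y down, z forward; pixel columns grow to the right and rows downward; lengths in m; the calibration is good to about 2 mm. A picture is of the moment at which its call begins. There is no depth.
- workorder.finish_job(): hands the job in, once; it reports no verdict.
The state is a dict: "clock": time; "joint_positions": joint angles; "joint_vel": joint speeds; "tau": joint torques, N m; "tcp_pos": TCP position; "tool_rot": TCP orientation; "wrist_force": force on the tool from outside, world axes, zero at the start; "wrist_torque": the same for the moment, N m; "width": finger opening in m.
Only numpy, scipy, OpenCV 4.12 (cv2) and the standard library are available. Lean on these libraries where they do the work, as an engineer would, in place of code of your own. Each camera call takes 0.05 s, during which the arm holds its last target.

## Task

Do the daily check of the stop button on the grey control box: press the wide mushroom head down until it latches and take the hand away so that it stays down by itself, then push one of its wings round clockwise (seen from above) with a fingertip until the head pops up again, and let it go so that it springs straight. Only press and push, not pinching the wing bar between the fingers, and leave the small start button and the things around the box alone.

Things in the scene. Friction and masses are not known exactly. Their poses are not given: they have to be found in the camera images.
- stop_press (a joint): how far the mushroom head of the stop button is pressed down, m: 0 out, 0.006 fully down. It snaps over a centre: a push of about 5 N passes it at about 3 mm, the head then snaps fully down and stays there (latched) when let go. Once down it comes up again only when twisted.
- stop_twist (a joint): how far the head is turned clockwise seen from above, rad: 0 straight, end stop at 1.2. A weak spring turns it back to 0. While latched, turning it lifts the head by a cam and it pops up fully at 0.5 to 0.7 rad; this needs about 4 N on a wing. It turns only clockwise.
- stop_top (a point): centre of the top of the head, on the turning axis. The head is a round black disc 90 mm across and 16 mm thick with a grey wing bar across it, 88 mm long, 18 mm high, 8 mm thick (15 mm over its side panels); this point is the middle of the bar's top, 114 mm above the bench when out, 108 mm latched. z up, x along the bar; it moves and turns with the head.
- wing_a (a point): point on the driving face of the wing that lies along +x of stop_top: 31 mm from the turning axis, 10 mm below the top of the bar and 8 mm above the disc. Pushing here towards -y of stop_top (square to the bar) turns the head clockwise. Moves and turns with the head, axes as stop_top.
- wing_b (a point): the same point on the opposite wing (along -x of stop_top), whose driving face is pushed towards +y of stop_top to turn the head clockwise.
- drive_faces: the two driving faces of the wing bar: side panels 34 mm long, their tops 3 mm below the bar's top; origin on the turning axis, 34 mm below stop_top, axes as stop_top. When the head pops up 6 mm they slide up along the finger and the disc rises under it: keep the tip 9 to 11 mm above the latched disc, as a thick finger part above the bar would hold it down.
- back_faces: the two opposite faces of the wing bar, behind the driving ones; same origin. Pressing on these and on the driving faces together is a pinch.
- stop_box: the grey control box, screwed to the bench: 120 mm (x) by 220 mm (y) by 60 mm high, and 256 mm long over the low feet at its ends; origin at the centre of its underside, z up. The stop button's axis is at y = -45 mm and the start button's at y = +65 mm in this frame, both at x = 0. At rest the wing bar lies along the box's x axis.
- start_button (a joint): how far the small round start button (28 mm across, top 22 mm above the box's lid) is pressed, m: 0 out, 0.006 fully in; to be left alone.
- wood_block: bystander, loose hardwood block 50 x 60 x 45 mm beside one end of the box; origin at the centre of its underside.
- sanding_block: bystander, loose brown sanding block 40 x 70 x 26 mm beside the other end of the box; origin at the centre of its underside.
- hex_bolt: bystander, loose steel bolt standing upright on its head, 21 x 18 x 54 mm, on the robot's side of the box; origin at the centre of its underside.

How it is judged:
By the outcome, as a careful person would: the job done as asked, in the order asked, and still so for the second after the job is handed in, with the robot touching nothing.
It also fails if it takes over 40 s, if anything falls off the work surface, if the arm or the gripper's body presses on something with over 40 N, if the wrist force passes 120 N, or if a joint passes its speed limit or range.

## Working session

There is one attempt and no reset: what is moved stays moved. The work goes in short steps, Python scripts to look and compute and a tool call to move; the robot and the scene stay as the last step left them, time stands still between calls to the robot, and variables do not carry over. Pictures are saved under pics/ and viewed, and the job is handed in when it is done.

Besides the shell and the picture viewer there is one more tool, called after "Emit:" as name(argument=value, ...) on one line, values as JSON. step_arm: Moves the arm, as the interface text tells. Its arguments: {"type":"object","properties":{"deltas":{"type":"array","items":{"type":"object","properties":{"dx":{"type":"number"},"dy":{"type":"number"},"dz":{"type":"number"},"roll":{"type":"number"}}}},"jaw":{"type":"number"},"squeeze":{"type":"number"}},"required":["deltas"]}

```bash
mkdir -p pics; python3 - <<'E'
from rig import readout,cams
import cv2,numpy as np
o=readout.get_obs(); print({k:np.round(v,3).tolist() for k,v in o.items()})
for n in("scene","top"):
    c=cams.capture(n); cv2.imwrite(f"pics/{n}0.png",c["color"]); np.savez(f"{n}.npz",**{k:c[k] for k in("mtx","view")}); print(n,c["mtx"].round(1).tolist(),c["view"].round(4).tolist())
E
```

```text
{'clock': 0.0, 'joint_positions': [-1.264, 0.265, 1.605, 0.0, 1.274, -0.037], 'joint_vel': [-0.001, -0.0, -0.001, -0.003, 0.001, 0.001], 'tau': [-0.001, -51.511, -36.731, 0.0, 0.013, 0.0], 'tcp_pos': [0.227, -0.635, 0.23], 'tool_rot': [0.408, 0.579, -0.407, 0.578], 'wrist_force': [-0.127, -0.223, 0.278], 'wrist_torque': [0.006, -0.028, 0.013], 'width': 0.085}
scene [[429.6, 0.0, 255.5], [0.0, 429.6, 194.3], [0.0, 0.0, 1.0]] [[-0.7073, -0.7069, -0.0052, 0.455], [-0.3845, 0.3908, -0.8363, 0.2674], [0.5932, -0.5895, -0.5482, 0.7286], [0.0, 0.0, 0.0, 1.0]]
top [[412.2, 0.0, 254.3], [0.0, 412.2, 189.7], [0.0, 0.0, 1.0]] [[-0.0273, -0.9996, -0.0104, 0.1127], [-0.993, 0.0283, -0.1144, 0.5506], [0.1146, 0.0072, -0.9934, 0.9347], [0.0, 0.0, 0.0, 1.0]]
```

View pics/scene0.png

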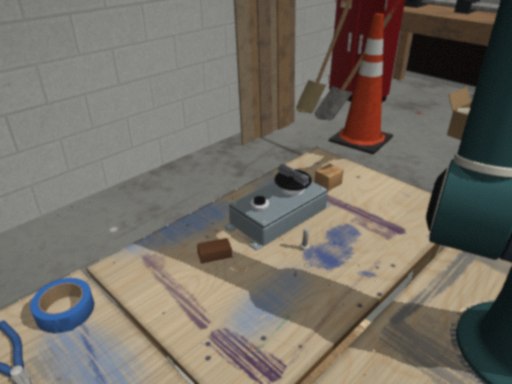

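View pics/top0.png

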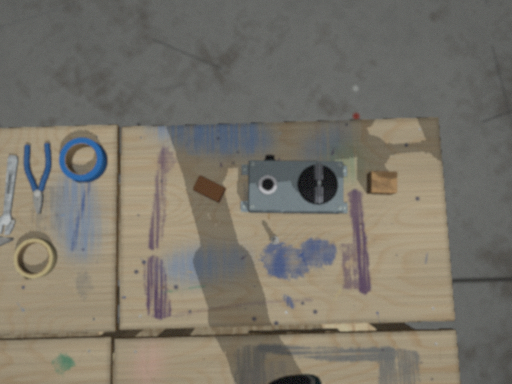

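```bash
python3 - <<'E'
import cv2
a=cv2.imread("pics/top0.png"); cv2.imwrite("pics/top0z.png",cv2.resize(a[60:260,130:390],None,fx=3,fy=3,interpolation=cv2.INTER_CUBIC))
E
python3 - <<'E'
import cv2
a=cv2.imread("pics/top0.png"); cv2.imwrite("pics/top0y.png",cv2.resize(a[145:225,235:355],None,fx=6,fy=6,interpolation=cv2.INTER_CUBIC))
a=cv2.imread("pics/scene0.png"); cv2.imwrite("pics/sc0y.png",cv2.resize(a[145:265,190:350],None,fx=5,fy=5,interpolation=cv2.INTER_CUBIC))
E
```

```text
(no output)
```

View pics/top0y.png

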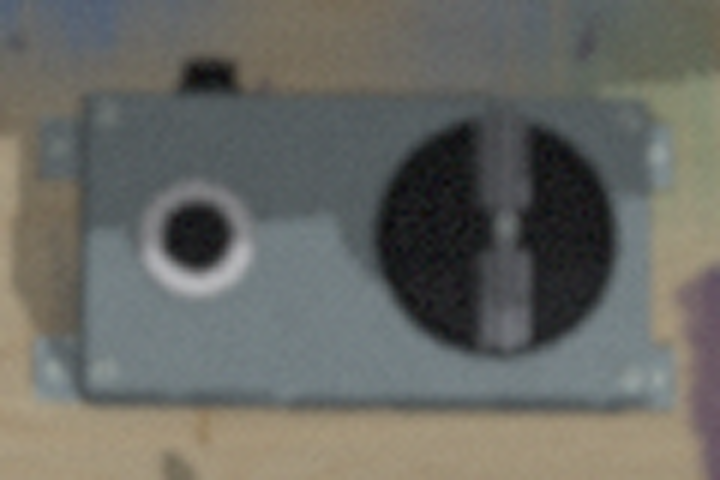

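View pics/sc0y.png

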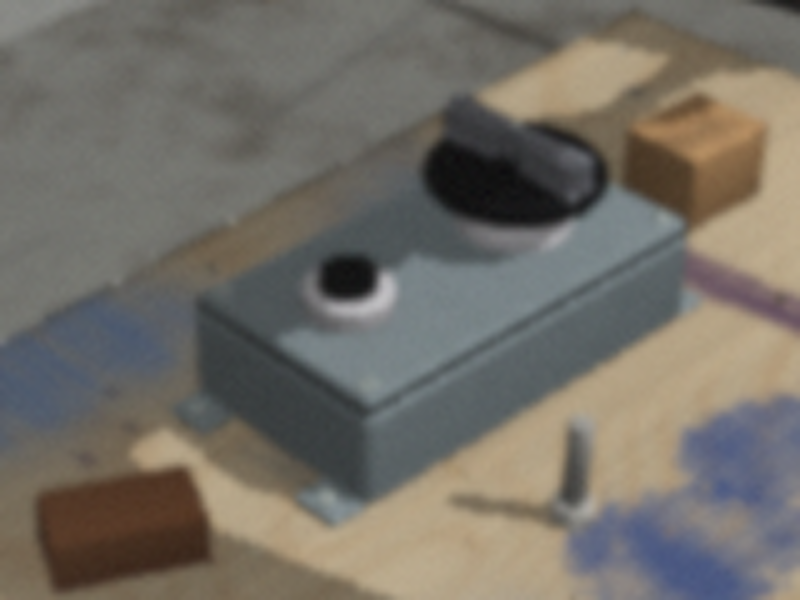

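```bash
cat > h.py <<'E'
import numpy as np,cv2
def ray(n,px,z):
    d=np.load(n+".npz");M,V=d["mtx"],d["view"];R,t=V[:3,:3],V[:3,3]
    c=-R.T@t; r=R.T@np.linalg.inv(M)@[px[0],px[1],1]; return c+r*(z-c[2])/r[2]
def proj(n,p):
    d=np.load(n+".npz");M,V=d["mtx"],d["view"];q=M@(V[:3,:3]@np.array(p)+V[:3,3]);return q[:2]/q[2]
T=lambda u,v:((u+.5)/6-.5+235,(v+.5)/6-.5+145)
S=lambda u,v:((u+.5)/5-.5+190,(v+.5)/5-.5+145)
E
python3 - <<'E'
from h import *
for nm,p,z in [("disc",T(496,234),.096),("bar far",T(502,107),.114),("bar near",T(505,350),.114),("barmid",T(505,222),.114),("start",T(198,236),.082),("fl",T(85,95),.06),("fr",T(652,100),.06),("nr",T(652,398),.06),("nl",T(83,395),.06)]:
    print(nm,ray("top",p,z).round(4))
for nm,p,z in [("disc",S(515,172),.096),("barmid",S(522,145),.114),("near",S(592,168),.114),("far",S(460,100),.114),("start",S(347,273),.082),("bolt",S(572,512),0),("corner nl",S(368,410),.06),("nr",S(684,230),.06),("fl",S(200,305),.06)]:
    print("S",nm,ray("scene",p,z).round(4))
E
```

```text
disc [ 0.5558 -0.0413  0.096 ]
bar far [ 0.5995 -0.0429  0.114 ]
bar near [ 0.5118 -0.04    0.114 ]
barmid [ 0.5577 -0.0421  0.114 ]
start [0.5599 0.0671 0.082 ]
fl [0.6184 0.108  0.06  ]
fr [ 0.6101 -0.1083  0.06  ]
nr [ 0.4964 -0.1024  0.06  ]
nl [0.5035 0.1117 0.06  ]
S disc [ 0.5494 -0.0313  0.096 ]
S barmid [ 0.5441 -0.029   0.114 ]
S near [ 0.5076 -0.0358  0.114 ]
S far [ 0.5937 -0.0406  0.114 ]
S start [0.5605 0.0711 0.082 ]
S bolt [0.4401 0.0501 0.    ]
S corner nl [0.5028 0.1168 0.06  ]
S nr [ 0.4932 -0.0937  0.06  ]
S fl [0.6133 0.1143 0.06  ]
```

```bash
python3 - <<'E'
from rig import readout
from h import *
from scipy.spatial.transform import Rotation as R
from scipy.optimize import least_squares
o=readout.get_obs(); print(R.from_quat(o["tool_rot"]).as_matrix().round(3),o["tcp_pos"])
obs=[("top",T(496,234),(0,-.045,.096)),("top",T(502,107),(.044,-.045,.114)),("top",T(505,350),(-.044,-.045,.114)),("top",T(198,236),(0,.065,.082)),
("top",T(85,95),(.06,.11,.06)),("top",T(652,100),(.06,-.11,.06)),("top",T(652,398),(-.06,-.11,.06)),("top",T(83,395),(-.06,.11,.06)),
("scene",S(515,172),(0,-.045,.096)),("scene",S(592,168),(-.044,-.045,.114)),("scene",S(347,273),(0,.065,.082)),("scene",S(460,100),(.044,-.045,.114)),("scene",S(368,410),(-.06,.11,.06)),("scene",S(684,230),(-.06,-.11,.06)),("scene",S(200,305),(.06,.11,.06))]
def f(p,sel=None):
    c,s=np.cos(p[2]),np.sin(p[2]);r=[]
    for n,px,q in obs:
        if sel and n!=sel: continue
        w=(p[0]+c*q[0]-s*q[1],p[1]+s*q[0]+c*q[1],q[2]); r+=list(proj(n,w)-px)
    return np.array(r)
for sel in (None,"top","scene"):
    s=least_squares(f,[.556,0,0],args=(sel,)); p=s.x; print(sel,p.round(4),"stop",(p[0]+.045*np.sin(p[2])).round(4),(p[1]-.045*np.cos(p[2])).round(4), np.abs(s.fun).max().round(2))
E
```

```text
[[-0.001  0.941  0.337]
 [ 0.002  0.337 -0.941]
 [-1.     0.    -0.002]] [ 0.22729788 -0.63485992  0.2300796 ]
None [ 0.557   0.0039 -0.0388] stop 0.5553 -0.0411 2.6
top [ 0.5573  0.0028 -0.0371] stop 0.5556 -0.0422 1.38
scene [ 0.5547  0.0075 -0.0417] stop 0.5528 -0.0374 2.53
```

Emit:
step_arm(deltas=[{"dx":27,"dy":49,"roll":0.1},{"dx":54,"dy":98,"roll":0.25},{"dx":81,"dy":147,"roll":0.4},{"dx":108,"dy":196,"roll":0.55},{"dx":135,"dy":245,"roll":0.7},{"dx":162,"dy":294,"roll":0.85},{"dx":189,"dy":343,"roll":1.0},{"dx":216,"dy":392,"roll":1.1}], jaw=1)

```text
$.deltas[0]: bad value
```

Emit:
step_arm(deltas=[{"dx":27,"dy":49,"dz":0,"roll":0.1},{"dx":54,"dy":98,"dz":0,"roll":0.25},{"dx":81,"dy":147,"dz":0,"roll":0.4},{"dx":108,"dy":196,"dz":0,"roll":0.55},{"dx":135,"dy":245,"dz":0,"roll":0.7},{"dx":162,"dy":294,"dz":0,"roll":0.85},{"dx":189,"dy":343,"dz":0,"roll":1.0},{"dx":216,"dy":392,"dz":0,"roll":1.1}], jaw=1)

```text
clock: 1.1
tcp_pos: [0.4439, -0.2417, 0.231]
tool_rot: [0.044, 0.706, -0.044, 0.706]
wrist_force: [0.8, 0.8, -0.4]
width: -0.0001
```

Emit:
step_arm(deltas=[{"dx":25,"dy":45,"dz":0,"roll":0.03},{"dx":50,"dy":90,"dz":-10,"roll":0.06},{"dx":75,"dy":140,"dz":-30,"roll":0.09},{"dx":97,"dy":180,"dz":-60,"roll":0.09},{"dx":111,"dy":202,"dz":-80,"roll":0.09},{"dx":111,"dy":202,"dz":-90,"roll":0.09},{"dx":111,"dy":202,"dz":-95,"roll":0.09},{"dx":111,"dy":202,"dz":-95,"roll":0.09}])

```text
clock: 2.1
tcp_pos: [0.5541, -0.0425, 0.1364]
tool_rot: [0.013, 0.707, -0.014, 0.707]
wrist_force: [0.5, 0.4, 0.8]
width: -0.0002
```

```bash
cat > look.py <<'E'
import sys,cv2
from rig import cams
t=sys.argv[1]
c=cams.capture("top")["color"]; s=cams.capture("scene")["color"]
k=lambda im,f:cv2.resize(im,None,fx=f,fy=f,interpolation=cv2.INTER_CUBIC)
cv2.imwrite(f"pics/{t}_top.png",k(c[145:225,235:355],6)); cv2.imwrite(f"pics/{t}_sc.png",k(s[115:235,190:350],5))
E
python3 look.py a
```

```text
(no output)
```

View pics/a_top.png

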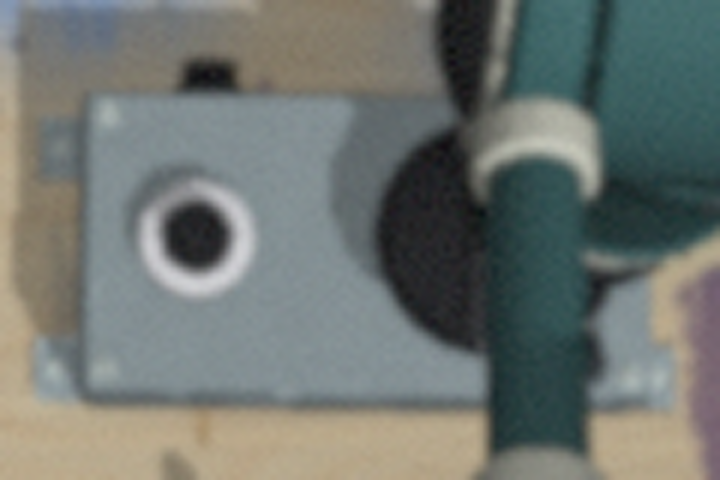

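View pics/a_sc.png

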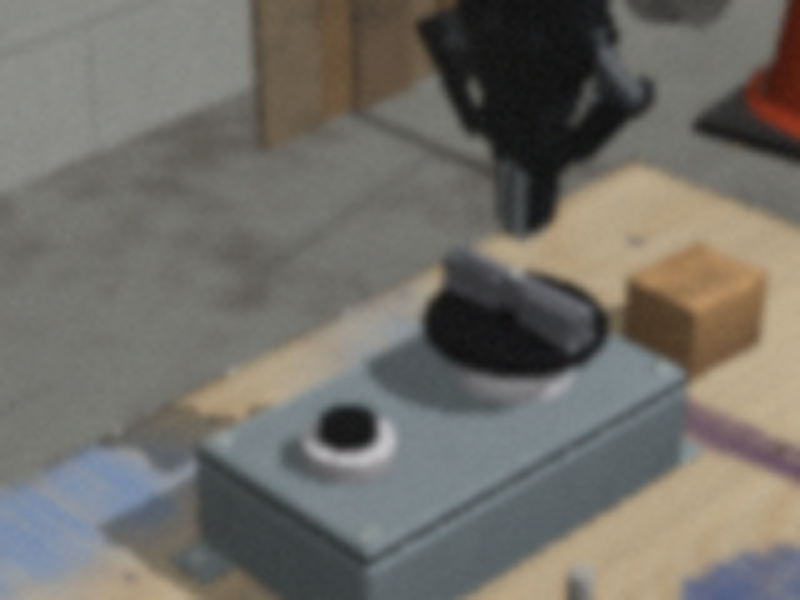

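```bash
python3 - <<'E'
from h import *
S2=lambda u,v:((u+.5)/5-.5+190,(v+.5)/5-.5+115)
p=proj("scene",(.5541,-.0425,.1364)); print(((p[0]+.5-190)*5,(p[1]+.5-115)*5))
print(ray("scene",S2(518,268),.114), ray("top",T(505,225),.114))
p=proj("scene",(.5541,-.0425,.114)); print(((p[0]+.5-190)*5,(p[1]+.5-115)*5))
p=proj("scene",(.555,-.041,.114)); print(((p[0]+.5-190)*5,(p[1]+.5-115)*5))
E
```

```text
(np.float64(527.2272599141132), np.float64(236.35570931128981))
[ 0.56212908 -0.04702288  0.114     ] [ 0.55663271 -0.04201741  0.114     ]
(np.float64(525.0980249397043), np.float64(277.7733471175256))
(np.float64(521.5896458552654), np.float64(278.23757395739705))
```

Emit:
step_arm(deltas=[{"dx":1,"dy":0,"dz":-8,"roll":0},{"dx":1,"dy":0,"dz":-16,"roll":0},{"dx":1,"dy":0,"dz":-20,"roll":0},{"dx":1,"dy":0,"dz":-22,"roll":0},{"dx":1,"dy":0,"dz":-24,"roll":0},{"dx":1,"dy":0,"dz":-25,"roll":0},{"dx":1,"dy":0,"dz":-25,"roll":0}])

```text
clock: 3.08
tcp_pos: [0.5557, -0.0415, 0.1112]
tool_rot: [0.013, 0.707, -0.013, 0.707]
wrist_force: [-0.1, 0.4, -0.3]
width: -0.0004
```

Emit:
step_arm(deltas=[{"dx":0,"dy":0,"dz":-1,"roll":0},{"dx":0,"dy":0,"dz":-2,"roll":0},{"dx":0,"dy":0,"dz":-3,"roll":0},{"dx":0,"dy":0,"dz":-3,"roll":0}])

```text
clock: 3.58
tcp_pos: [0.5555, -0.0415, 0.1082]
tool_rot: [0.013, 0.707, -0.013, 0.707]
wrist_force: [-0.1, -0.0, -0.6]
width: -0.0002
```

```bash
python3 look.py b
```

```text
(no output)
```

View pics/b_sc.png

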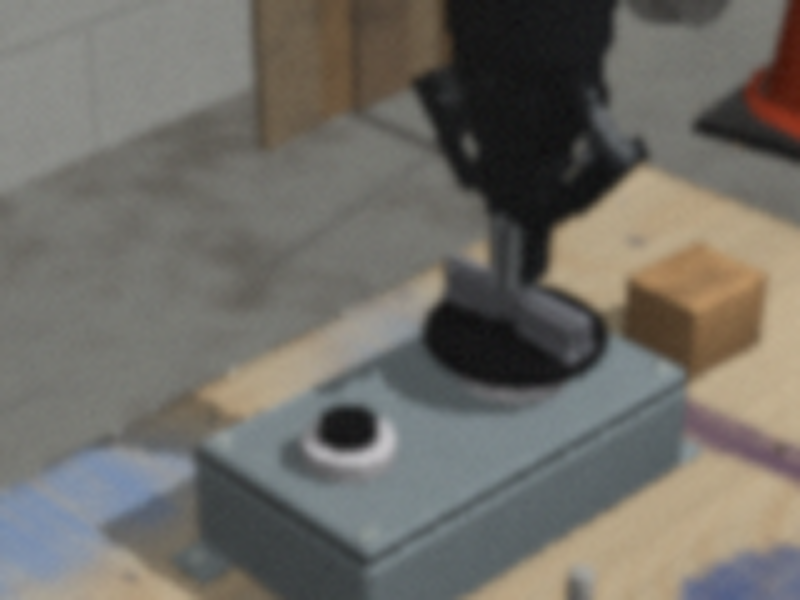

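Emit:
step_arm(deltas=[{"dx":0,"dy":0,"dz":-1,"roll":0},{"dx":0,"dy":0,"dz":-1,"roll":0}])

```text
clock: 3.92
tcp_pos: [0.5558, -0.0415, 0.108]
tool_rot: [0.013, 0.707, -0.013, 0.707]
wrist_force: [-1.5, 0.1, 5.6]
width: 0.0002
```

Emit:
step_arm(deltas=[{"dx":0,"dy":0,"dz":8,"roll":0},{"dx":0,"dy":0,"dz":25,"roll":0},{"dx":-5,"dy":-10,"dz":35,"roll":0},{"dx":-20,"dy":-28,"dz":35,"roll":0},{"dx":-32,"dy":-32,"dz":35,"roll":0},{"dx":-32,"dy":-32,"dz":35,"roll":0}])

```text
clock: 4.68
tcp_pos: [0.5215, -0.0741, 0.1415]
tool_rot: [0.014, 0.708, -0.014, 0.706]
wrist_force: [0.1, 0.3, 0.5]
width: -0.0001
```

```bash
python3 look.py c
```

```text
(no output)
```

View pics/c_sc.png

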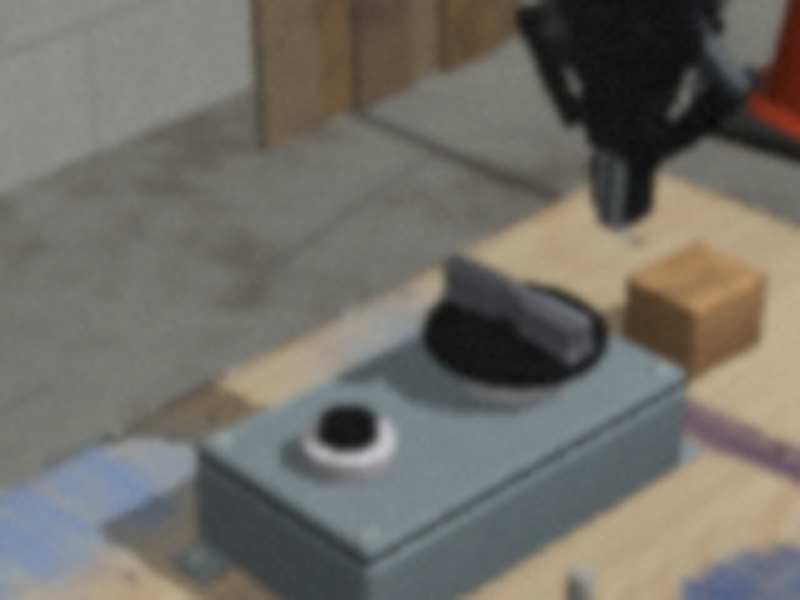

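View pics/c_top.png

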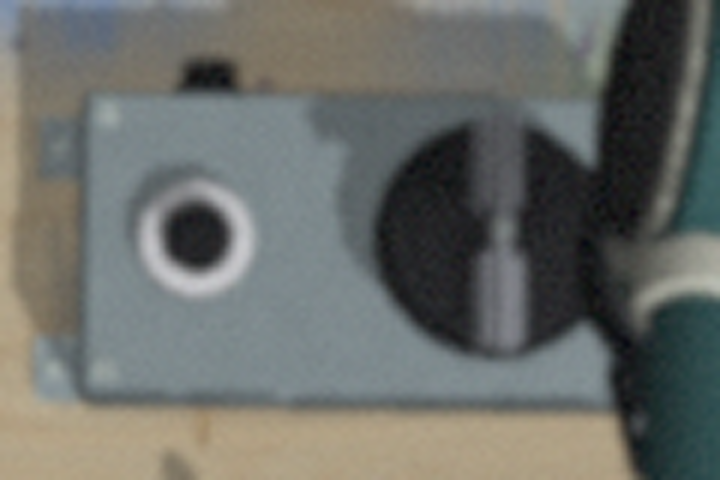

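Emit:
step_arm(deltas=[{"dx":1,"dy":0,"dz":-12,"roll":0},{"dx":1,"dy":0,"dz":-26,"roll":0},{"dx":1,"dy":0,"dz":-36,"roll":0},{"dx":1,"dy":0,"dz":-41,"roll":0},{"dx":1,"dy":3,"dz":-41,"roll":0},{"dx":1,"dy":6,"dz":-41,"roll":0},{"dx":1,"dy":8,"dz":-41,"roll":0},{"dx":1,"dy":8,"dz":-41,"roll":0}])

```text
clock: 5.78
tcp_pos: [0.5248, -0.0653, 0.1017]
tool_rot: [0.013, 0.707, -0.013, 0.707]
wrist_force: [0.1, -0.3, 0.3]
width: 0.0003
```

Emit:
step_arm(deltas=[{"dx":-1,"dy":1,"dz":-1.5,"roll":0},{"dx":-1,"dy":3,"dz":-1.5,"roll":0},{"dx":-1,"dy":5,"dz":-1.5,"roll":0},{"dx":-1,"dy":6,"dz":-1.5,"roll":0},{"dx":-1,"dy":6,"dz":-1.5,"roll":0}])

```text
clock: 6.4
tcp_pos: [0.5235, -0.0594, 0.0998]
tool_rot: [0.013, 0.707, -0.013, 0.707]
wrist_force: [0.2, 0.0, 0.4]
width: -0.0
```

```bash
python3 look.py d
```

```text
(no output)
```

View pics/d_sc.png

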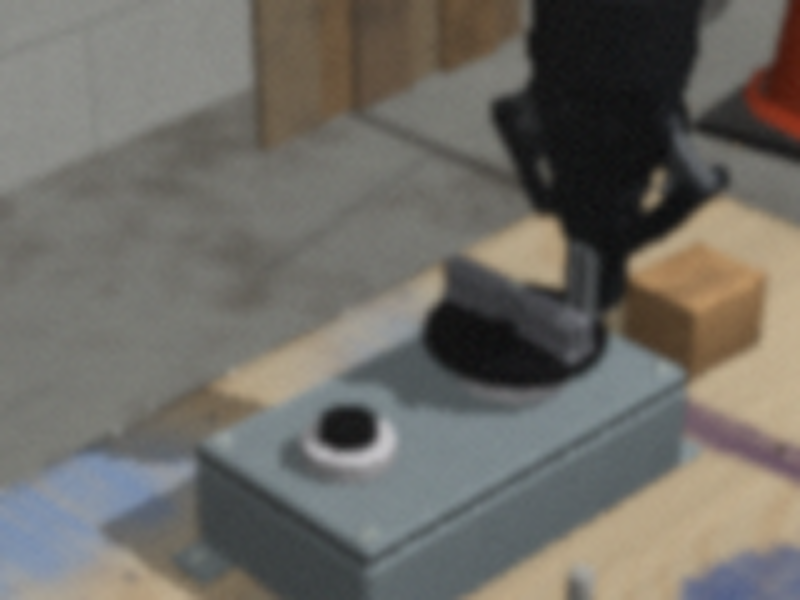

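Emit:
step_arm(deltas=[{"dx":-1,"dy":2.5,"dz":0,"roll":-0.08},{"dx":-2,"dy":5,"dz":0,"roll":-0.15},{"dx":-3,"dy":8,"dz":0,"roll":-0.23},{"dx":-3.7,"dy":10.4,"dz":0,"roll":-0.3},{"dx":-3.7,"dy":10.4,"dz":0,"roll":-0.3}])

```text
clock: 7.12
tcp_pos: [0.5199, -0.0494, 0.1]
tool_rot: [0.118, 0.697, -0.118, 0.697]
wrist_force: [-0.1, -1.4, 1.1]
width: 0.0001
```

Emit:
step_arm(deltas=[{"dx":-0.4,"dy":2.8,"dz":0,"roll":-0.08},{"dx":-0.6,"dy":5.5,"dz":0,"roll":-0.15},{"dx":-0.5,"dy":8.2,"dz":0,"roll":-0.23},{"dx":-0.4,"dy":11,"dz":0,"roll":-0.3},{"dx":-0.4,"dy":11,"dz":0,"roll":-0.3}])

```text
clock: 7.75
tcp_pos: [0.5193, -0.0381, 0.0997]
tool_rot: [0.221, 0.672, -0.221, 0.672]
wrist_force: [-1.5, -1.1, 0.9]
width: -0.0001
```

```bash
python3 look.py e
```

```text
(no output)
```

View pics/e_sc.png

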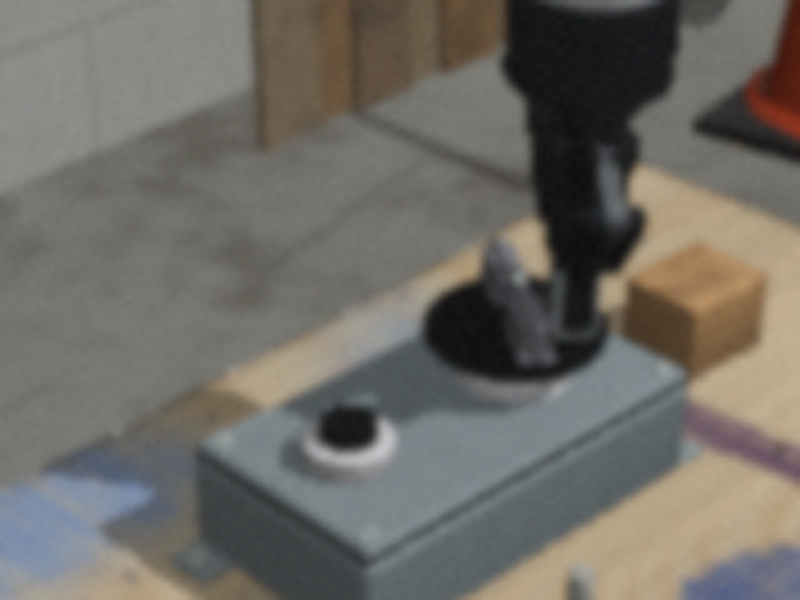

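Emit:
step_arm(deltas=[{"dx":0.2,"dy":1.8,"dz":0,"roll":-0.05},{"dx":0.5,"dy":3.6,"dz":0,"roll":-0.1},{"dx":1,"dy":5.4,"dz":0,"roll":-0.15},{"dx":1.5,"dy":7.2,"dz":0,"roll":-0.2},{"dx":2.2,"dy":9,"dz":0,"roll":-0.25},{"dx":2.2,"dy":9,"dz":0,"roll":-0.25}])

```text
clock: 8.6
tcp_pos: [0.5214, -0.0291, 0.0996]
tool_rot: [0.303, 0.639, -0.303, 0.639]
wrist_force: [-0.9, -0.4, -0.4]
width: -0.0
```

```bash
python3 look.py f
```

```text
(no output)
```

View pics/f_sc.png

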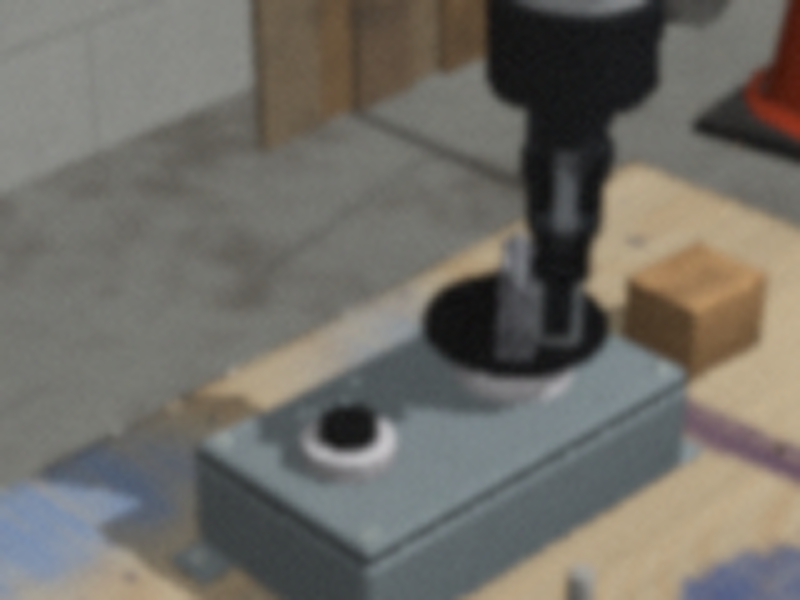

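Emit:
step_arm(deltas=[{"dx":-3,"dy":-6,"dz":0,"roll":0.12},{"dx":-5,"dy":-13,"dz":0,"roll":0.25},{"dx":-5,"dy":-21,"dz":0,"roll":0.4},{"dx":-4,"dy":-29,"dz":0,"roll":0.55},{"dx":-2,"dy":-38,"dz":0,"roll":0.7},{"dx":0,"dy":-46,"dz":0,"roll":0.85},{"dx":0,"dy":-48,"dz":15,"roll":0.85},{"dx":0,"dy":-48,"dz":50,"roll":0.85}])

```text
clock: 9.7
tcp_pos: [0.5202, -0.0768, 0.1492]
tool_rot: [0.015, 0.708, -0.014, 0.706]
wrist_force: [0.3, 0.3, 0.2]
width: -0.0001
```

Emit:
step_arm(deltas=[{"dx":-10,"dy":-40,"dz":30,"roll":0},{"dx":-20,"dy":-90,"dz":60,"roll":0},{"dx":-30,"dy":-140,"dz":60,"roll":0},{"dx":-30,"dy":-180,"dz":60,"roll":0},{"dx":-30,"dy":-180,"dz":60,"roll":0},{"dx":-30,"dy":-180,"dz":60,"roll":0}])

```text
clock: 10.45
tcp_pos: [0.4917, -0.2566, 0.2103]
tool_rot: [0.014, 0.707, -0.013, 0.707]
wrist_force: [-0.2, 0.1, -0.1]
width: 0.0
```

```bash
python3 look.py g; python3 - <<'E'
import cv2;from rig import cams
cv2.imwrite("pics/g_full.png",cams.capture("scene")["color"])
E
```

```text
(no output)
```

View pics/g_sc.png

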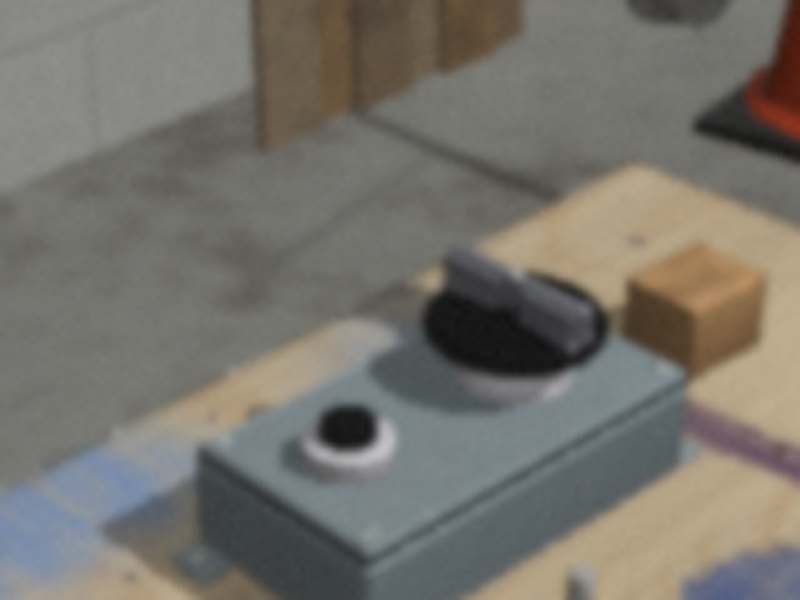

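View pics/g_top.png

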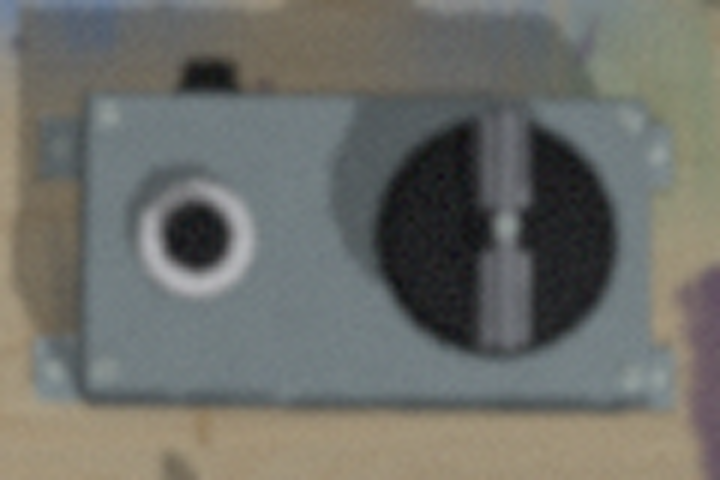

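View pics/g_full.png

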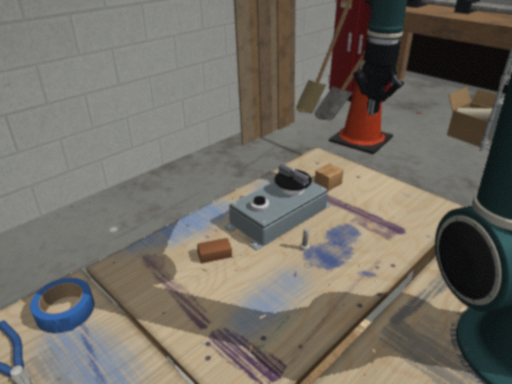

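The head is back up and the bar is straight: its centre is at (505,225) in the top crop, as before. The start button, both blocks and the bolt haven't moved, and the arm is well clear.

```bash
python3 -c "
from rig import workorder
print(workorder.finish_job())"
```

```text
the job is handed in; nothing more can be done
None
```

The stop button check is done and handed in, at about 10.5 s on the robot's clock.

- **Press:** I pressed the mushroom head down with the shut fingertips on the middle of the bar. It bottomed with its top at 108 mm under about 5.6 N. After I lifted the hand away, the pictures showed the head staying down.
- **Twist:** I pushed one wing (wing_b) round clockwise by about 0.85 rad with the side of the shut fingers, never with the bar between them. The fingertip stayed about 10 mm above the latched disc, and the picture showed the head had popped up.
- **Release:** I backed the finger off along the same arc and lifted away. The last pictures show the head out and the bar straight, as at the start. The start button, wood block, sanding block and bolt look unmoved, and the robot is touching nothing.

**Readings that disagreed:**
- The scene camera put the head about 5 mm away from where the top camera did. I used a position between the two, then checked it against the fingertips.
- While turning, the wrist force I read between moves was only 1 to 2 N, below the 4 N stated. I took the pop-up and the turn from the pictures instead.
- The snap past centre during the press happened between readings, so I have no force for it. The latch is confirmed only by the head staying down.

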